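# Balance the carrier bar on the domed stand

## Robot

A 6-joint arm with a two-finger parallel gripper is mounted at the origin on a cart in front of the work surface, level with it; the furniture and walls round the work are solid. World frame = base frame: x ahead of the robot, y to its left, z up, the work surface at z = 0. Lengths are in m, angles in rad, forces in N, time in s.
With the tool pointing down it reaches from about 0.375 to 0.9 m from the base axis. Payload 3.1 kg.
Tool frame: the origin (TCP) lies midway between the tips of the shut fingers; the grasp point (between the pads) lies pinch_z behind it (pinch_z is the distance from the TCP to the grasp point, in m); y points along the fingers, z is the direction in which the jaws open and shut, and the axes are right-handed (so a half turn about y gives the same grasp; the last joint's range is limited). The gripper opens to 87 mm and grips with 3 to 60 N. Pads are 19 mm wide; open, the fingers measure 117 mm over their backs; the gripper's body (75 mm by 190 mm) begins 51 mm behind the grasp point.
Start: joints at [1.153, 0.527, 1.433, -0, 1.181, -0.178], TCP at [0.148, 0.607, 0.223] pointing down, gripper open.
Joint ranges: [-3.08, 3.08], [-0.75, 2.2], [0.22, 2.44], [-1.43, 4.57], [0, 2.65], [-2.85, 2.85]. Speed limits (rad/s): [2.79, 2.79, 3.14, 3.14, 3.14, 3.14].

## Interface

Orientations are given as a unit quaternion [x, y, z, w].
In Python, from rig import get_obs, camera, hand_in, pinch_z gives the robot as it stands. The module is installed in compiled form; this text tells all that it offers.
- The arm moves only by the tool arm_command, never from a script. Its argument "plan" is a list of rows, each a list of 2 entries, a list of its own where there are three numbers: the shift along the world's x, y, z in units of 25 mm (1.0 is 25 mm), then the turn about the world's z in units of 5 degrees (1.0 is 5 degrees). A call has 1 to 5 rows; each row is the pose to reach, as a shift and turn from the pose commanded when the call began; what a row does not reach only later rows make up. A row lasts 1/10 s, in which the tool goes at most 50 mm and 8.59 degrees, less where a joint would pass 70% of its speed; a pose out of reach is approached as far as the arm can. A call with a gripper value outside its range is refused whole. "fingers" is the opening, from -1 (shut) to 1 (fully open), set as the call begins (left out, the last holds). The fingers move at their own pace and stop on an object; "force" is the grip in N (left out, the last holds). Time passes only in rows, so rows that repeat a pose let the fingers close. It gives the time, the measured TCP pose, the force and the opening at its end, in the units of the state.
- get_obs(): the state, without advancing time (a new reading comes with each control period).
- camera(name): name is "scene" or "top"; returns a dict with "pixels" (400x640x3 uint8, red, green, blue), "camera_matrix" (3x3 intrinsics, pixels), "R" (3x3) and "t" (3): a world point X has camera coordinates R X + t. Camera axes: x right, y down, z forward; pixel columns grow to the right and rows downward; lengths in m; the calibration is good to about 2 mm. A picture is of the moment at which its call begins. There is no depth.
- hand_in(): hands the job in, once; it reports no verdict.
The state is a dict: "time": time; "q": joint angles; "joint_velocities": joint speeds; "joint_torque": joint torques, N m; "position": TCP position; "tool_rot": TCP orientation; "ft_force": force on the tool from outside, world axes, zero at the start; "moment": the same for the moment, N m; "grip_width": finger opening in m.
Only numpy, scipy, OpenCV 4.12 (cv2) and the standard library are available. Lean on these libraries where they do the work, as an engineer would, in place of code of your own. Each camera call takes 0.05 s, during which the arm holds its last target.

## Task

Static balance check of a centrifuge carrier: lift the blue carrier bar off its slanted rest by the white grip block, bring it level, and lower it over the white domed stand so that the upright guard rod passes up through the brass-rimmed hole. Leave the bar balancing by itself, level on the crown of the dome. Do not disturb the bottles, beaker and tape roll standing around.

Things in the scene. Friction and masses are not known exactly. Their poses are not given: they have to be found in the camera images.
- carrier: Loose blue bar, 0.25 to 0.5 kg, 200 long (x) x 60 wide (y) x 12 thick (z). Origin: middle of the flat underside, below the centre of mass (10 mm up). A white grip block 50 long (x) x 28 wide (y) stands on its middle, 12 to 50 mm above the underside: grip across its 28 mm; fingertips stop above the 12 mm bar. White disc at the -x end.
- carrier_hole (a point): Centre of the 22 mm through hole near the +x end of the bar, at the underside, 80 mm along the bar's x from its origin. A brass rim 34 mm across stands 6 mm above the bar's top round the hole.
- carrier_grip (a point): Grip point in the white block, 36 mm above the middle of the bar's underside; axes as the carrier's.
- balance_stand: Fixed stand: white spherical dome, radius 85 mm, on a round metal base 168 across. Origin on the bench under the summit. An 8 mm guard rod stands 80 mm from the summit along the stand's x. The bar balances stably on the dome, tilting about 0.8 degrees for each mm its centre is off the summit. The stand may be left or right of the rest.
- dome_top (a point): Summit of the dome, 60 mm above the bench; axes as the stand's.
- rod_top (a point): Rounded top of the guard rod, 124 mm above the bench; axes as the stand's, z up.
- rest: Fixed aluminium rest, 180 long (x) x 90 wide (y): a plate sloping up 30 degrees toward its +x, lip at the lower end. The bar lies on it, x along x, so its grip block leans 30 degrees from vertical toward the robot. Origin on the bench under its middle; the middle of the slope is 72 mm high.
- reagent_bottle: Brown bottle with black cap, 64 across, 128 high, to be left alone. Origin under its middle.
- beaker: Glass beaker with pale yellow contents, 54 across, 70 high, to be left alone. Origin under its middle.
- cream_bottle: White bottle with ribbed white cap, 48 across, 87 high, to be left alone. Origin under its middle.
- tape_roll: Black tape roll lying flat, 59 across, 19 high, to be left alone. Origin under its middle.

How it is judged:
By the outcome, as a careful person would: the job done as asked, in the order asked, and still so for the second after the job is handed in, with the robot touching nothing.
It also fails if it takes over 45 s, if anything falls off the work surface, if the arm or the gripper's body presses on something with over 40 N, if the wrist force passes 120 N, or if a joint passes its speed limit or range.

## Working session

There is one attempt and no reset: what is moved stays moved. The work goes in short steps, Python scripts to look and compute and a tool call to move; the robot and the scene stay as the last step left them, time stands still between calls to the robot, and variables do not carry over. Pictures are saved under pics/ and viewed, and the job is handed in when it is done.

Besides the shell and the picture viewer there is one more tool, called after ">>>" by a JSON object that holds its "op" and its "data", one argument or row to a line. arm_command: Moves the arm, as the interface text tells. Its arguments: {"type":"object","properties":{"plan":{"type":"array"},"fingers":{"type":"number"},"force":{"type":"number"}},"required":["plan"]}

```bash
mkdir -p pics
cat > h.py <<'E'
import numpy as np, cv2
from rig import get_obs, camera, hand_in, pinch_z
def snap(n,f):
    c=camera(n); cv2.imwrite(f'pics/{f}.png',c['pixels'][:,:,::-1]); np.savez(f'pics/{f}.npz',**{k:c[k] for k in('camera_matrix','R','t','pixels')}); return c
def load(f): return np.load(f'pics/{f}.npz')
def proj(c,X):
    X=np.atleast_2d(X); p=(c['R']@X.T).T+c['t']; p=(c['camera_matrix']@p.T).T; return p[:,:2]/p[:,2:]
def ray(c,u,v):
    R=np.array(c['R']);o=-R.T@c['t'];d=R.T@np.linalg.solve(c['camera_matrix'],[u,v,1.]);return o,d
def atz(c,u,v,z):
    o,d=ray(c,u,v);return o+d*(z-o[2])/d[2]
def crop(f,x,y,w,h,s,out):
    im=cv2.imread(f'pics/{f}.png')[y:y+h,x:x+w];cv2.imwrite(f'pics/{out}.png',cv2.resize(im,None,fx=s,fy=s,interpolation=cv2.INTER_CUBIC))
E
python3 - <<'E'
from h import *
for n in('scene','top'):
    c=snap(n,n+'0');R=c['R'];print(n,-R.T@c['t'],R.round(3).tolist(),c['camera_matrix'][0])
o=get_obs();print(o);print(pinch_z)
E
```

```text
scene [ 0.04329897 -0.59077614  0.7502458 ] [[0.593, -0.805, 0.005], [-0.578, -0.43, -0.694], [0.56, 0.409, -0.72]] [418.88828399   0.         320.47620902]
top [ 0.42030609 -0.23598455  0.95890315] [[0.009, -1.0, 0.006], [-0.986, -0.01, -0.164], [0.164, -0.004, -0.986]] [375.57978859   0.         322.58722872]
{'time': 0.1, 'q': array([ 1.15350090e+00,  5.28386875e-01,  1.43374156e+00, -5.66958668e-06,
        1.18139784e+00, -1.78493594e-01]), 'joint_velocities': array([-0.00186059, -0.00236796, -0.00131015,  0.00042532, -0.00129374,
        0.00016766]), 'joint_torque': array([-1.00390691e-04, -4.40984988e+01, -1.77151144e+01,  6.34862948e-02,
        5.34083485e-02, -3.67207099e-05]), 'position': array([0.14754139, 0.60667511, 0.22167146]), 'tool_rot': array([ 0.70272614, -0.08442681,  0.08402905, -0.701418  ]), 'ft_force': array([-0.35858933,  0.33397153,  0.4239031 ]), 'moment': array([ 0.0355144 , -0.0160423 , -0.02281129]), 'grip_width': 0.08693500297039257}
0.0187
```

View pics/scene0.png

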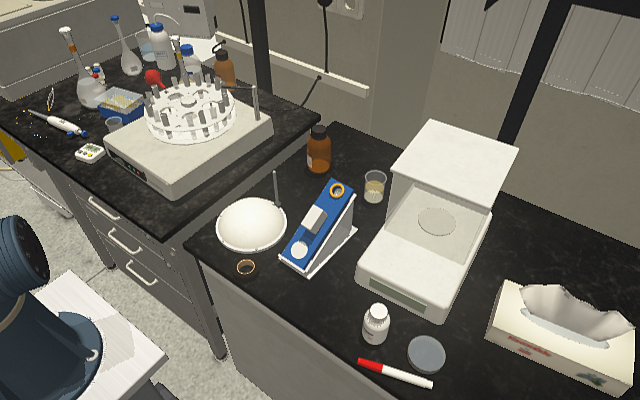

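View pics/top0.png

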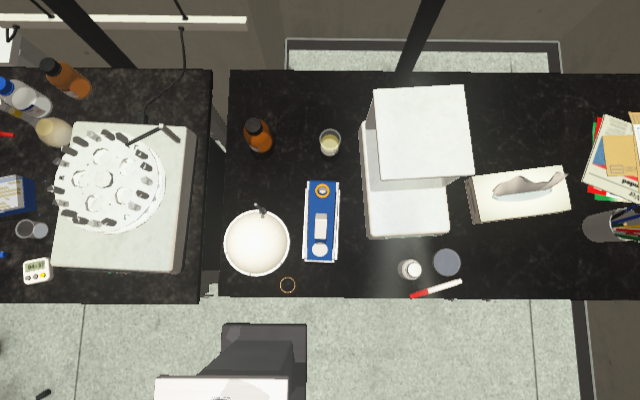

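Run:
```python
from h import *
crop('top0',210,165,140,130,5.7,'t1'); crop('scene0',205,150,165,130,4.8,'s1')
from scipy.spatial.transform import Rotation as Ro
print(Ro.from_quat(get_obs()['tool_rot']).as_matrix().round(3))
```

```text
[[ 0.972 -0.001  0.237]
 [-0.237 -0.002  0.972]
 [-0.    -1.    -0.002]]
```

View pics/t1.png

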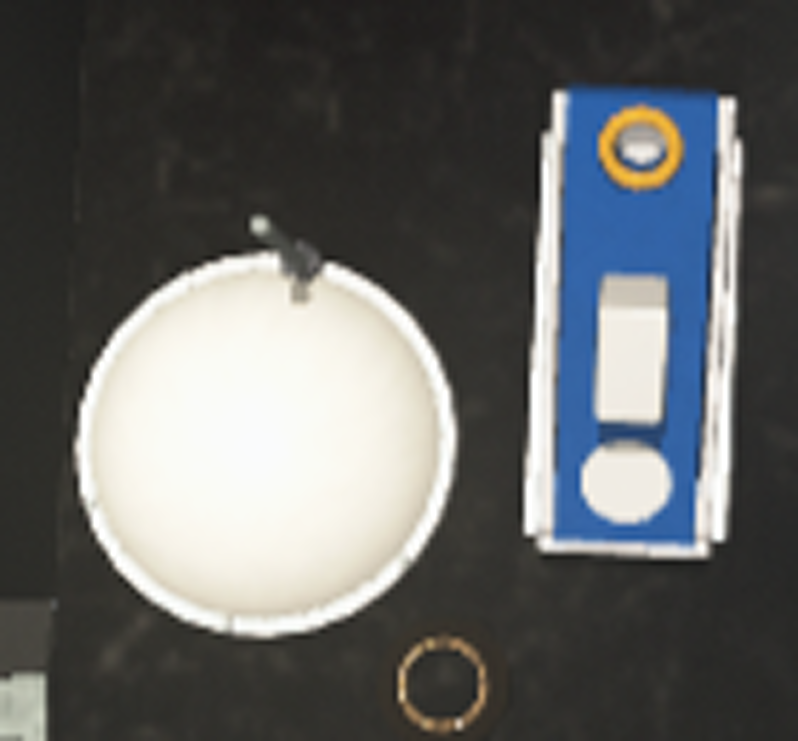

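View pics/s1.png

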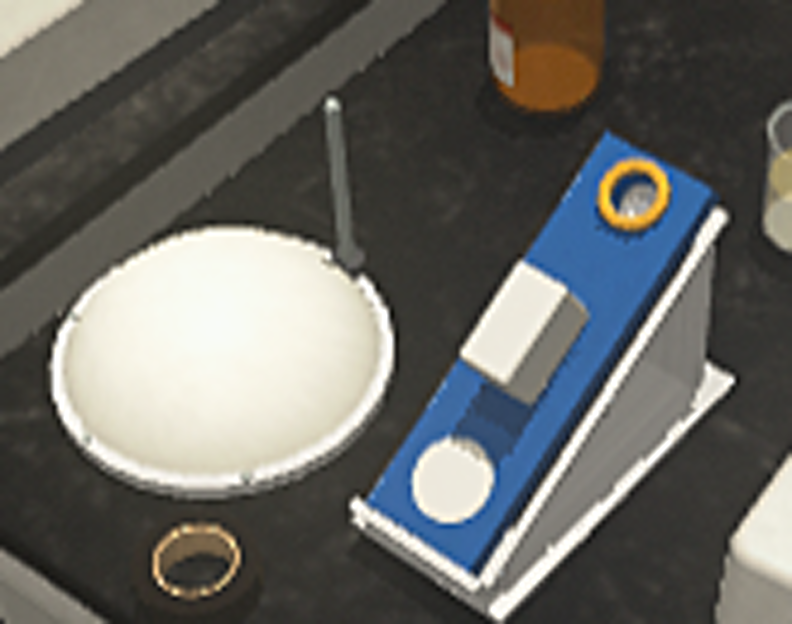

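```bash
cat > fit.py <<'E'
from h import *
from scipy.optimize import least_squares
from scipy.spatial.transform import Rotation as Ro
T=load('top0');S=load('scene0')
tc=lambda x,y:((x+.5)/5.7-.5+210,(y+.5)/5.7-.5+165)
sc=lambda x,y:((x+.5)/4.8-.5+205,(y+.5)/4.8-.5+150)
loc=np.array([[80,0,18],[100,30,12],[100,-30,12],[25,14,50],[25,-14,50],[-25,14,50],[-25,-14,50],[-100,30,12],[-100,-30,12]])/1e3
t=np.array([tc(*p) for p in [(641,147),(567,90),(719,97),(604,305),(667,310),(597,418),(662,424),(550,540),(697,546)]])
s=np.array([sc(*p) for p in [(634,195),(608,132),(716,192),(524,262),(568,292),(461,353),(510,386),(368,503),(473,570)]])
def pts(p):
    R=Ro.from_euler('ZY',[p[3],-p[4]]); return R.apply(loc)+p[:3]
def res(p): X=pts(p);return np.r_[(proj(T,X)-t).ravel(),(proj(S,X)-s).ravel()]
r=least_squares(res,[.45,-.23,.08,0,.5],loss='soft_l1')
print('carrier',r.x.round(4),np.degrees(r.x[3:]),'\n',res(r.x).reshape(2,-1,2).round(1).tolist())
R=Ro.from_euler('ZY',[r.x[3],-r.x[4]]);print('grip',R.apply([0,0,.036])+r.x[:3])
# stand
def tri(a,b):
    A=[];B=[]
    for c,q in((T,a),(S,b)):
        o,d=ray(c,*q);d/=np.linalg.norm(d);P=np.eye(3)-np.outer(d,d);A.append(P);B.append(P@o)
    return np.linalg.solve(sum(A),sum(B))
print('rod top',tri(tc(260,222),sc(333,102)))
for h in(0.005,.01,.015):
    q=[atz(T,*tc(*p),h) for p in[(76,440),(457,437),(265,250),(268,636),(400,304),(130,304),(130,570),(400,570)]]
    q=np.array(q);A=np.c_[2*q[:,:2],np.ones(len(q))];x=np.linalg.lstsq(A,(q[:,:2]**2).sum(1),rcond=None)[0]
    print(h,x[:2],np.sqrt(x[2]+x[0]**2+x[1]**2),np.linalg.norm(q[:,:2]-x[:2],axis=1).round(4))
    q=[atz(S,*sc(*p),h) for p in[(52,365),(394,348),(210,488),(86,440),(350,440)]]
    q=np.array(q);A=np.c_[2*q[:,:2],np.ones(len(q))];x=np.linalg.lstsq(A,(q[:,:2]**2).sum(1),rcond=None)[0]
    print('  S',x[:2],np.sqrt(x[2]+x[0]**2+x[1]**2))
E
python3 fit.py
```

```text
carrier [ 0.5249 -0.2363  0.0749 -0.0332  0.5192] [-1.90340347 29.75017156] 
 [[[0.1, -0.2], [0.1, -0.1], [0.2, -0.2], [-0.9, -0.2], [0.6, -0.5], [-0.4, 0.4], [0.6, -0.2], [0.9, -0.3], [-0.2, -0.3]], [[0.1, -0.3], [0.2, 0.3], [0.2, -0.3], [-0.8, -0.6], [0.7, -0.8], [-0.9, 0.7], [-0.5, 0.3], [-0.3, 0.6], [-0.5, 1.1]]]
grip [ 0.50699864 -0.23572197  0.10618196]
rod top [ 0.55368622 -0.08875755  0.1281925 ]
0.005 [ 0.47676451 -0.07319167] 0.08437453799876554 [0.084  0.0848 0.084  0.0866 0.0834 0.0863 0.082  0.0839]
  S [ 0.48074492 -0.07002551] 0.08383247193306723
0.01 [ 0.47646858 -0.07404497] 0.08393227854302142 [0.0836 0.0843 0.0836 0.0861 0.0829 0.0858 0.0815 0.0835]
  S [ 0.47781001 -0.07351933] 0.08327002346347634
0.015 [ 0.47617265 -0.07489827] 0.08349001908727559 [0.0831 0.0839 0.0831 0.0857 0.0825 0.0854 0.0811 0.083 ]
  S [ 0.4748751  -0.07701315] 0.08270757499388402
```

Run:
```python
from h import *
T=load('top0');S=load('scene0')
def tri(a,b):
    A=[];B=[]
    for c,q in((T,a),(S,b)):
        o,d=ray(c,*q);d/=np.linalg.norm(d);P=np.eye(3)-np.outer(d,d);A.append(P);B.append(P@o)
    return np.linalg.solve(sum(A),sum(B)).round(3)
print('tallbox front-left top',tri((378,178),(391,165)))
print('tallbox back-left top',tri((374,88),(432,120)))
print('low front-left top',tri((368,236),(357,283)))
print('shaker near-left',tri((53,262),(105,155)),'near-right',tri((183,270),(175,187)))
print('bottle',tri((256,122),(318,131)))
print('bench edge',atz(T,250,298,0),atz(T,228,250,0), atz(T,200,298,0))
print('shaker tube rack near', tri((105,230),(150,135)))
```

```text
tallbox front-left top [ 0.588 -0.348  0.253]
tallbox back-left top [ 0.776 -0.342  0.245]
low front-left top [ 0.494 -0.358 -0.006]
shaker near-left [0.422 0.428 0.009] near-right [0.404 0.074 0.1  ]
bottle [ 0.743 -0.078  0.123]
bench edge [ 0.33686952 -0.06221889  0.        ] [ 0.45449184 -0.00181459  0.        ] [0.33583537 0.06155291 0.        ]
shaker tube rack near [0.487 0.254 0.114]
```

>>> {"op": "arm_command", "data": {
  "plan": [
    [[0.5,-0.8,1.6],0],
    [[1.2,-2.2,2.8],0],
    [[2.2,-3.8,3.4],0],
    [[3.2,-5.4,4.0],0],
    [[4.2,-7.0,4.2],0]
  ],
  "fingers": 0.3
}}

```text
time: 0.6
position: [0.2538, 0.4312, 0.329]
tool_rot: [-0.701, 0.083, -0.085, 0.703]
ft_force: [0.8, -0.1, 0.5]
grip_width: 0.0588
```

>>> {"op": "arm_command", "data": {
  "plan": [
    [[1.0,-1.7,0],0],
    [[2.0,-3.4,0],0],
    [[3.0,-5.1,0],0],
    [[4.0,-6.8,0],0],
    [[5.0,-8.5,0],0]
  ]
}}

```text
time: 1.1
position: [0.3781, 0.2179, 0.3274]
tool_rot: [-0.702, 0.084, -0.084, 0.702]
ft_force: [0.8, 0.2, 0.6]
grip_width: 0.0566
```

>>> {"op": "arm_command", "data": {
  "plan": [
    [[0.8,-1.8,0],0.5],
    [[1.6,-3.6,0],1.0],
    [[2.4,-5.4,0],1.5],
    [[3.2,-7.2,0],2.0],
    [[4.0,-9.0,0],2.4]
  ]
}}

```text
time: 1.6
position: [0.4779, -0.0072, 0.3274]
tool_rot: [-0.707, 0.01, -0.01, 0.707]
ft_force: [1.5, 0.7, 0.9]
grip_width: 0.0565
```

>>> {"op": "arm_command", "data": {
  "plan": [
    [[0.3,-1.9,0],0],
    [[0.6,-3.8,0],0],
    [[0.9,-5.6,0],0],
    [[1.1,-7.4,0],0],
    [[1.1,-9.2,0],0]
  ]
}}

```text
time: 2.1
position: [0.5053, -0.2371, 0.327]
tool_rot: [-0.707, 0.011, -0.01, 0.707]
ft_force: [0.5, 0.7, 0.1]
grip_width: 0.0563
```

>>> {"op": "arm_command", "data": {
  "plan": [
    [[0,0,-1.8],0],
    [[0,0,-3.6],0],
    [[0,0,-5.4],0],
    [[0.08,0.06,-6.4],0],
    [[0.08,0.06,-6.4],0]
  ]
}}

```text
time: 2.6
position: [0.5045, -0.2317, 0.1634]
tool_rot: [-0.705, 0.013, -0.008, 0.709]
ft_force: [0.5, -0.2, 0.1]
grip_width: 0.0566
```

Run:
```python
from h import *
print(get_obs()['position'])
snap('top','top1');snap('scene','scene1')
crop('top1',270,140,120,120,5,'a');crop('scene1',250,100,140,170,4,'b')
a=cv2.imread('pics/a.png');b=cv2.imread('pics/b.png')
a=cv2.resize(a,(400,400));b=cv2.resize(b,(400,486));a=cv2.copyMakeBorder(a,0,86,0,0,0);cv2.imwrite('pics/ab1.png',np.hstack([a,b]))
```

```text
[ 0.5045038  -0.23174164  0.16336243]
```

View pics/ab1.png

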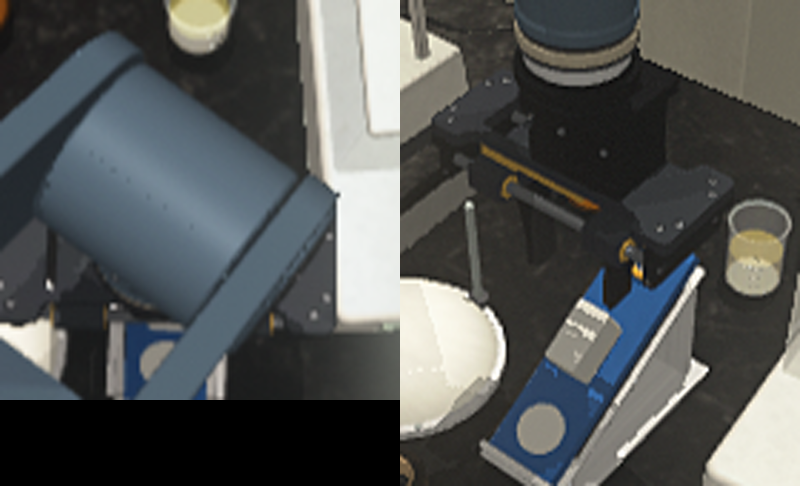

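Run:
```python
from h import *
from scipy.spatial.transform import Rotation as Ro
o=get_obs()
for k in o: print(k,np.round(o[k],4))
print(Ro.from_quat(o['tool_rot']).as_matrix().round(3))
crop('scene1',290,80,220,240,2.5,'c')
```

```text
time 2.7
q [-6.3180e-01  5.1070e-01  1.6554e+00 -1.0000e-04  9.7610e-01 -2.1734e+00]
joint_velocities [ 0.0021 -0.0358 -0.0323  0.0011 -0.0002 -0.0005]
joint_torque [-1.05000e-02 -3.84184e+01 -1.35173e+01 -5.69000e-02  1.09100e-01
  3.10000e-03]
position [ 0.5075 -0.2338  0.1676]
tool_rot [-0.7069  0.0105 -0.0101  0.7071]
ft_force [0.3762 1.3394 0.7191]
moment [0.0335 0.0058 0.0183]
grip_width 0.0566
[[ 1.    -0.     0.029]
 [-0.029  0.     1.   ]
 [-0.    -1.     0.   ]]
```

View pics/c.png

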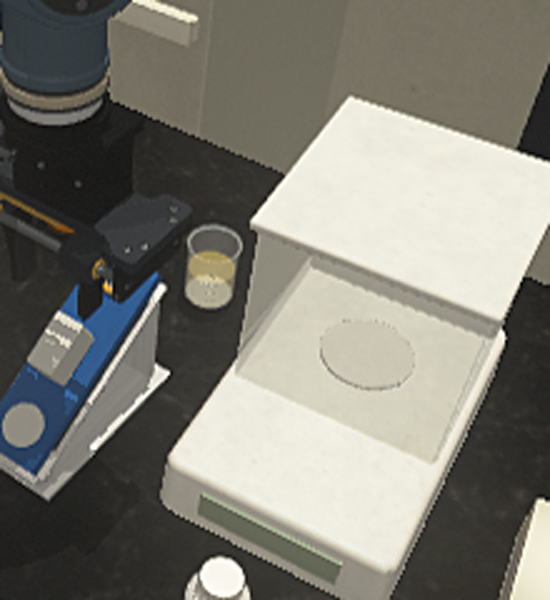

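View pics/top1.png

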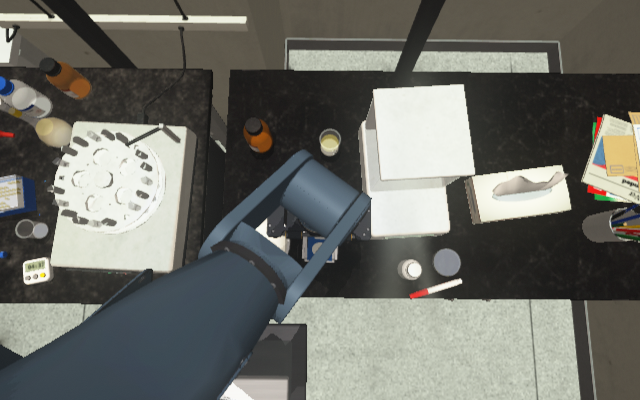

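>>> {"op": "arm_command", "data": {
  "plan": [
    [[0,0,-1.0],0],
    [[0,0,-2.0],0],
    [[0,0,-2.7],0],
    [[0,0,-2.7],0],
    [[0,0,-2.7],0]
  ]
}}

```text
time: 3.2
position: [0.5085, -0.2346, 0.1018]
tool_rot: [0.708, -0.009, 0.011, -0.706]
ft_force: [-0.3, -0.3, 0.6]
grip_width: 0.0565
```

Run:
```python
from h import *
o=get_obs();print(o['position'],o['ft_force'])
snap('scene','scene2');o=get_obs();print(o['position'],o['ft_force'])
crop('scene2',260,140,130,150,4,'d')
```

```text
[ 0.50853642 -0.2345898   0.10182256] [-0.34676707 -0.31390678  0.57670035]
[ 0.50871506 -0.23475015  0.10210015] [ 0.10268165 -0.16799062 -0.39150714]
```

View pics/d.png

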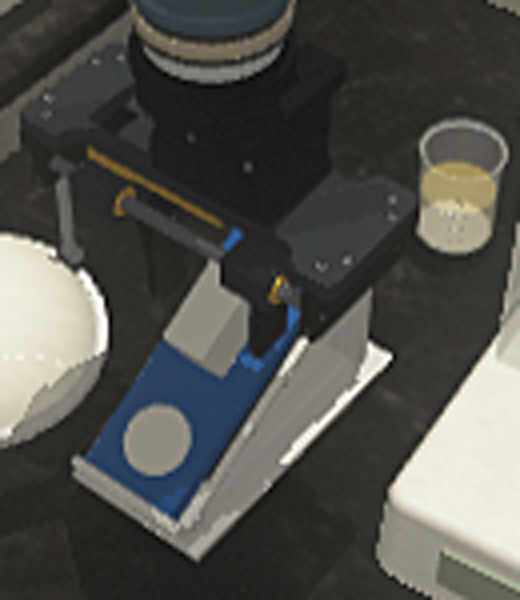

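>>> {"op": "arm_command", "data": {
  "plan": [
    [[0,-0.04,-0.52],0],
    [[0,-0.04,-0.52],0],
    [[0,-0.04,-0.52],0]
  ]
}}

```text
time: 3.55
position: [0.5072, -0.2347, 0.087]
tool_rot: [-0.707, 0.011, -0.01, 0.707]
ft_force: [0.4, -0.8, 0.5]
grip_width: 0.0568
```

>>> {"op": "arm_command", "data": {
  "plan": [
    [[0,0,0],0],
    [[0,0,0],0],
    [[0,0,0],0],
    [[0,0,0],0],
    [[0,0,0],0]
  ],
  "fingers": -1,
  "force": 15
}}

```text
time: 4.05
position: [0.5073, -0.2348, 0.0871]
tool_rot: [0.707, -0.01, 0.011, -0.707]
ft_force: [0.0, 0.2, 0.6]
grip_width: 0.0281
```

>>> {"op": "arm_command", "data": {
  "plan": [
    [[0,0,0.3],0],
    [[0,0,0.9],0],
    [[0,0,1.8],0],
    [[0,0,2.8],0],
    [[0,0,3.6],0]
  ]
}}

```text
time: 4.55
position: [0.507, -0.2345, 0.1782]
tool_rot: [-0.707, 0.01, -0.01, 0.707]
ft_force: [1.0, 0.2, -3.6]
grip_width: 0.0275
```

```bash
cat > look.py <<'E'
from h import *
import sys
f=sys.argv[1]
snap('scene','s'+f);snap('top','t'+f);o=get_obs();print(o['time'],o['position'],o['ft_force'],o['moment'],o['grip_width'],o['tool_rot'])
crop('s'+f,200,90,190,190,4,'sc'+f)
E
python3 look.py 3
```

```text
4.65 [ 0.50872778 -0.23573798  0.17978006] [ 1.0220001   0.11809778 -2.79972906] [-0.02431148  0.02918666  0.00363806] 0.027769211785157216 [ 0.70826468 -0.00859724  0.01198596 -0.70579287]
```

View pics/sc3.png

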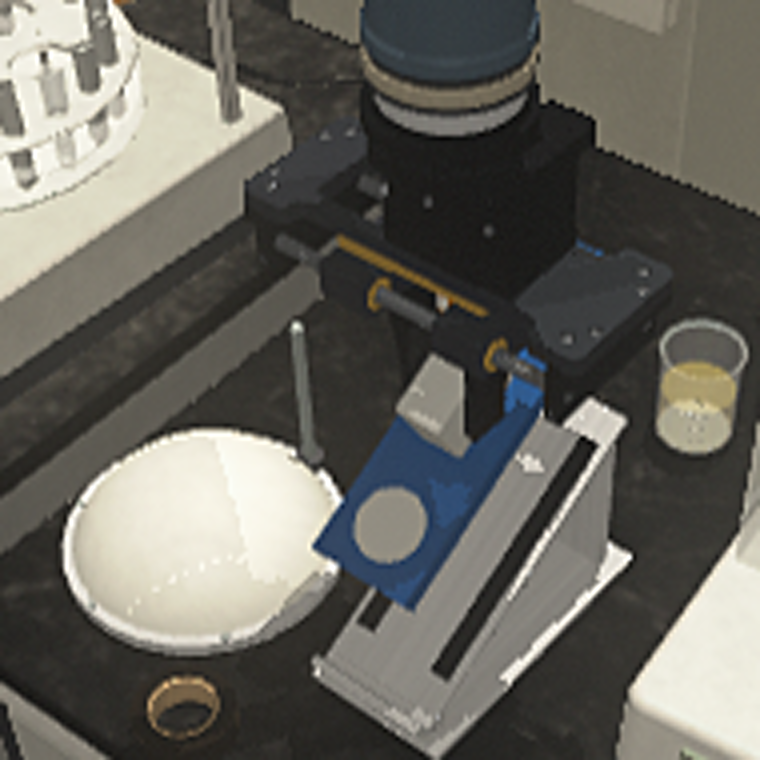

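>>> {"op": "arm_command", "data": {
  "plan": [
    [[0,0,0],0],
    [[0,0,0],0],
    [[0,0,0],0]
  ],
  "force": 8
}}

```text
time: 4.95
position: [0.5064, -0.2341, 0.1756]
tool_rot: [-0.706, 0.011, -0.009, 0.708]
ft_force: [-0.2, -0.3, -3.1]
grip_width: 0.0281
```

```bash
python3 look.py 4
```

```text
5.05 [ 0.50673173 -0.23437514  0.17594087] [ 0.5544893   0.83034838 -3.26650275] [ 0.03651103  0.00963576 -0.06477284] 0.027730574956015865 [-0.70656191  0.01106799 -0.00972859  0.70749779]
```

View pics/sc4.png

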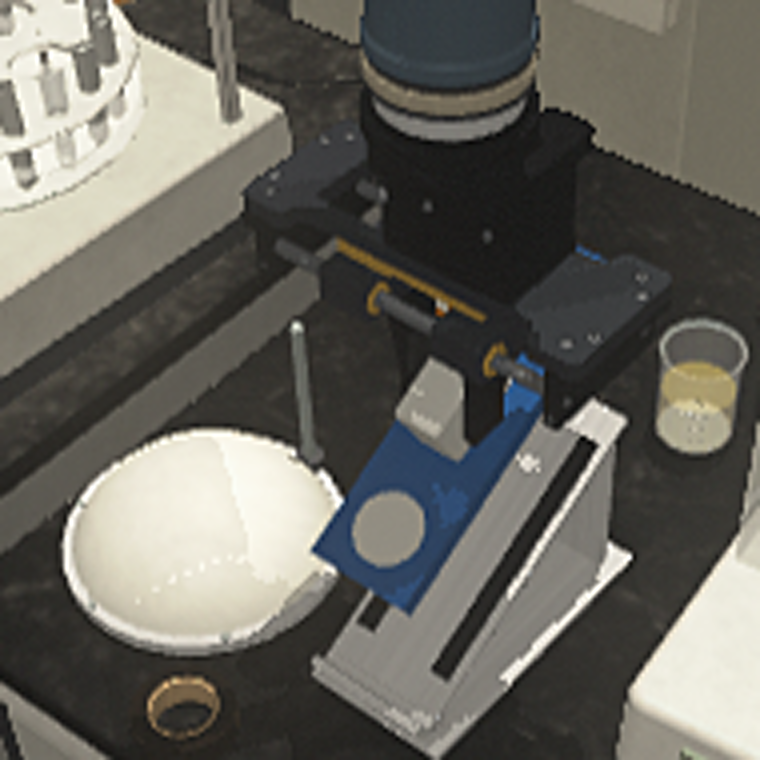

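Run:
```python
import re
src=open('fit.py').read();exec(src)
print(tri(tc(735,97),sc(724,211)))
T=load('t4');S=load('s4')
print(tri((350-0,180),(352,190)))
cv2.imwrite('pics/t4c.png',cv2.resize(cv2.imread('pics/t4.png')[120:280,210:390],None,fx=4,fy=3.5))
```

```text
carrier [ 0.5249 -0.2363  0.0749 -0.0332  0.5192] [-1.90340347 29.75017156] 
 [[[0.1, -0.2], [0.1, -0.1], [0.2, -0.2], [-0.9, -0.2], [0.6, -0.5], [-0.4, 0.4], [0.6, -0.2], [0.9, -0.3], [-0.2, -0.3]], [[0.1, -0.3], [0.2, 0.3], [0.2, -0.3], [-0.8, -0.6], [0.7, -0.8], [-0.9, 0.7], [-0.5, 0.3], [-0.3, 0.6], [-0.5, 1.1]]]
grip [ 0.50699864 -0.23572197  0.10618196]
rod top [ 0.55368622 -0.08875755  0.1281925 ]
0.005 [ 0.47676451 -0.07319167] 0.08437453799876554 [0.084  0.0848 0.084  0.0866 0.0834 0.0863 0.082  0.0839]
  S [ 0.48074492 -0.07002551] 0.08383247193306723
0.01 [ 0.47646858 -0.07404497] 0.08393227854302142 [0.0836 0.0843 0.0836 0.0861 0.0829 0.0858 0.0815 0.0835]
  S [ 0.47781001 -0.07351933] 0.08327002346347634
0.015 [ 0.47617265 -0.07489827] 0.08349001908727559 [0.0831 0.0839 0.0831 0.0857 0.0825 0.0854 0.0811 0.083 ]
  S [ 0.4748751  -0.07701315] 0.08270757499388402
[ 0.60566657 -0.27438644  0.12485549]
[ 0.5927567  -0.28780649  0.15709323]
```

View pics/t4c.png

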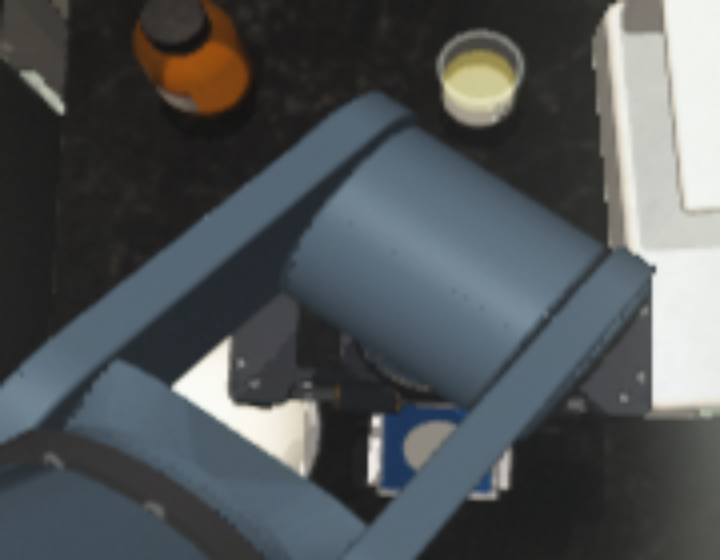

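>>> {"op": "arm_command", "data": {
  "plan": [
    [[0.4,0.3,1.2],0],
    [[1.8,0.8,1.4],0],
    [[3.3,0.8,1.4],0],
    [[4.8,0.8,1.4],0],
    [[6.2,0.8,1.4],0]
  ],
  "force": 14
}}

```text
time: 5.55
position: [0.6636, -0.2144, 0.2113]
tool_rot: [-0.707, 0.011, -0.01, 0.707]
ft_force: [-0.1, -0.4, -3.6]
grip_width: 0.0279
```

>>> {"op": "arm_command", "data": {
  "plan": [
    [[0.3,0,-0.3],0],
    [[0.3,0,-0.8],0],
    [[0.3,0,-1.3],0],
    [[0.3,0,-1.6],0],
    [[0.3,0,-1.6],0]
  ]
}}

```text
time: 6.05
position: [0.6675, -0.2143, 0.1699]
tool_rot: [-0.706, 0.012, -0.009, 0.708]
ft_force: [0.2, 0.4, -3.6]
grip_width: 0.028
```

```bash
python3 look.py 5
```

```text
6.15 [ 0.66909324 -0.21489726  0.17190245] [ 0.51009252 -0.98004877 -2.64585988] [ 0.00043194  0.08657096 -0.03271843] 0.02783495528741853 [-0.70688525  0.01082875 -0.01039452  0.70716896]
```

View pics/sc5.png

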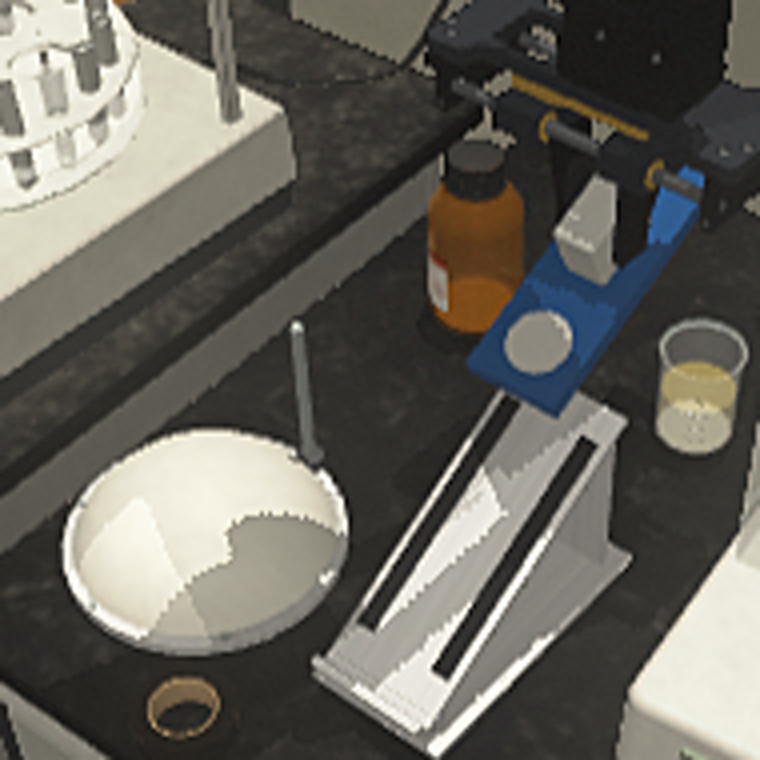

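>>> {"op": "arm_command", "data": {
  "plan": [
    [[0,0,-0.25],0],
    [[0,0,-0.5],0],
    [[0,0,-0.75],0],
    [[0,0,-0.8],0],
    [[0,0,-0.8],0]
  ]
}}

```text
time: 6.65
position: [0.6695, -0.2146, 0.1515]
tool_rot: [-0.707, 0.011, -0.01, 0.707]
ft_force: [0.5, 0.3, -2.6]
grip_width: 0.0282
```

```bash
python3 look.py 6
```

```text
6.75 [ 0.66944933 -0.21450484  0.1515624 ] [-0.00661211  0.75583667 -2.56461317] [-0.00539133  0.0066968  -0.00990678] 0.027968892995969812 [-0.70682333  0.01074701 -0.01004102  0.70723721]
```

View pics/sc6.png

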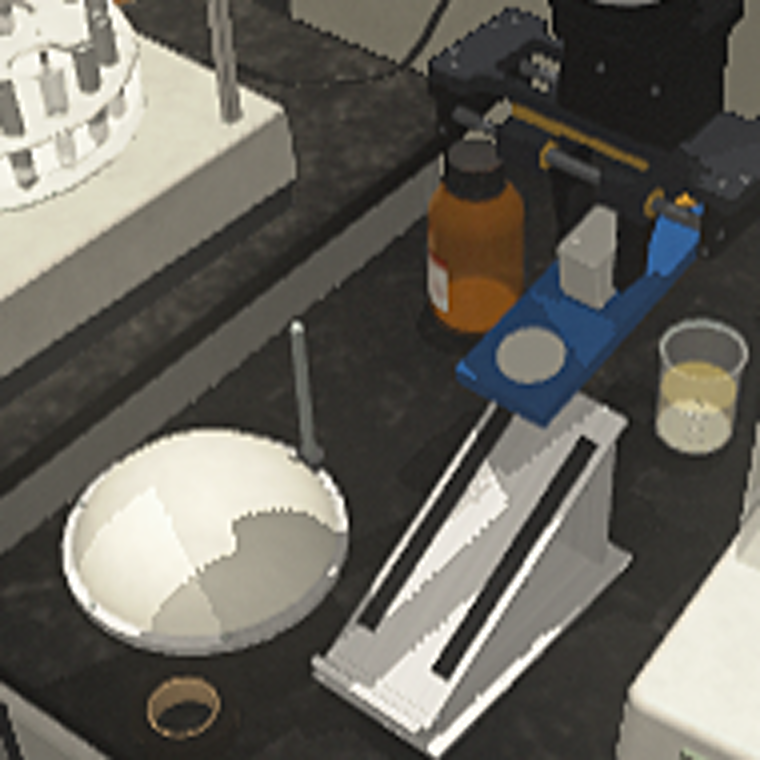

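>>> {"op": "arm_command", "data": {
  "plan": [
    [[0,0,-0.2],0],
    [[0,0,-0.4],0],
    [[0,0,-0.5],0],
    [[0,0,-0.5],0]
  ]
}}

```text
time: 7.15
position: [0.6698, -0.2148, 0.1391]
tool_rot: [0.707, -0.01, 0.01, -0.707]
ft_force: [0.8, -0.3, -2.9]
grip_width: 0.028
```

```bash
python3 look.py 7; python3 -c "
from h import *
crop('s7',300,110,90,95,8,'s7c')"
```

```text
7.25 [ 0.6693853  -0.21466214  0.13910107] [-0.15710103  0.22940593 -2.27300542] [ 0.00626141 -0.01824393 -0.03018933] 0.027996664200398973 [-0.70691087  0.01076405 -0.00998048  0.7071503 ]
```

View pics/s7c.png

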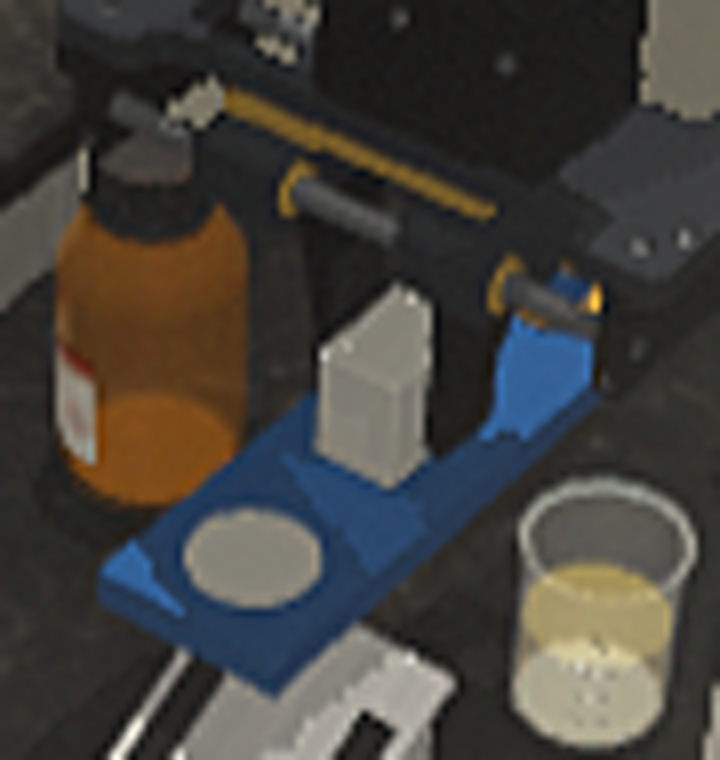

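```bash
cat > pf.py <<'E'
from h import *
from scipy.optimize import least_squares
from scipy.spatial.transform import Rotation as Ro
def fit(obs,prior,sig=(.004,.003,.003,.02),roll=False):
    """obs: list of (cam, local_mm, uv); prior grip xyz,yaw"""
    def pose(p):
        R=Ro.from_euler('ZYX',[p[3],-p[4],p[5]]);return R,np.array(p[:3])-R.apply([0,0,.036])
    def res(p):
        R,o=pose(p);r=[]
        for c,l,uv in obs: r.append(proj(c,R.apply(np.array(l)/1e3)+o)[0]-uv)
        return np.r_[np.ravel(r),(np.array(p[:4])-prior)/sig,p[5]/(.05 if roll else .005)]
    s=least_squares(res,[*prior,.1,0],loss='soft_l1');p=s.x
    print('grip',p[:3].round(4),'yaw,pitch,roll',np.degrees(p[3:]).round(2),'orig',pose(p)[1].round(4));print(res(p)[:-5].reshape(-1,2).round(1).tolist())
    R,o=pose(p);print('hole',(R.apply([.08,0,0])+o).round(4));return p
def cc(c,ox,oy,s,L): return [(c,l,((x+.5)/s-.5+ox,(y+.5)/s-.5+oy)) for l,(x,y) in L]
E
python3 - <<'E'
from pf import *
fit(cc(load('s7'),300,110,8,[((-100,30,12),(100,572)),((-100,-30,12),(275,660)),((-100,-30,0),(275,695)),((-100,30,0),(100,600)),((-25,14,50),(320,347)),((-25,-14,50),(388,383)),((-25,-14,12),(390,487)),((-25,14,12),(315,452))]),[.6694,-.2147,.1578,-.03])
E
```

```text
grip [ 0.672 -0.214  0.159] yaw,pitch,roll [-1.74 -0.06 -0.03] orig [ 0.672 -0.214  0.123]
[[-0.2, -0.5], [0.1, 0.5], [-0.0, 0.2], [-0.1, 0.1], [-0.5, -0.4], [1.4, 0.2], [0.2, 0.5], [-0.5, -0.2]]
hole [ 0.7519 -0.2164  0.1229]
```

>>> {"op": "arm_command", "data": {
  "plan": [
    [[0,0,0.5],0],
    [[0,0,1.4],0],
    [[-0.5,0.4,2.4],0],
    [[-1.5,1.1,2.6],-0.4],
    [[-2.7,2.0,2.6],-0.8]
  ]
}}

```text
time: 7.75
position: [0.6032, -0.1656, 0.207]
tool_rot: [0.707, -0.034, 0.038, -0.705]
ft_force: [0.4, -0.4, -3.6]
grip_width: 0.0281
```

>>> {"op": "arm_command", "data": {
  "plan": [
    [[-1.2,0.9,0],-0.3],
    [[-2.4,1.8,0],-0.6],
    [[-3.6,2.7,0],-0.9],
    [[-4.6,3.4,0],-1.0],
    [[-5.0,3.6,0],-1.0]
  ]
}}

```text
time: 8.25
position: [0.4735, -0.0723, 0.2049]
tool_rot: [-0.704, 0.067, -0.064, 0.705]
ft_force: [-0.9, -0.1, -3.4]
grip_width: 0.0278
```

>>> {"op": "arm_command", "data": {
  "plan": [
    [[0,0,0],0],
    [[0,0,0],0]
  ]
}}

```text
time: 8.45
position: [0.4793, -0.0759, 0.2054]
tool_rot: [0.705, -0.065, 0.067, -0.704]
ft_force: [0.4, -0.6, -3.3]
grip_width: 0.0279
```

```bash
python3 look.py 8; python3 -c "
from h import *
crop('s8',180,110,150,140,5,'s8c')
crop('t8',200,160,130,120,5,'t8c')"
```

```text
8.55 [ 0.47937145 -0.07608072  0.20501065] [ 0.33995155 -0.13982907 -3.35683107] [ 0.01180255 -0.02034937 -0.02298312] 0.027866001873128154 [ 0.70437    -0.06503924  0.06704498 -0.70366026]
```

View pics/s8c.png

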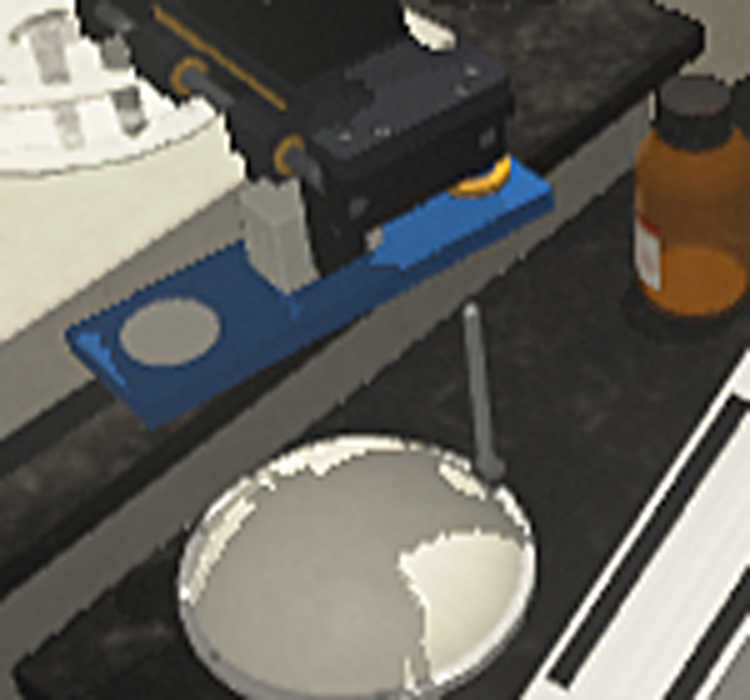

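View pics/t8c.png

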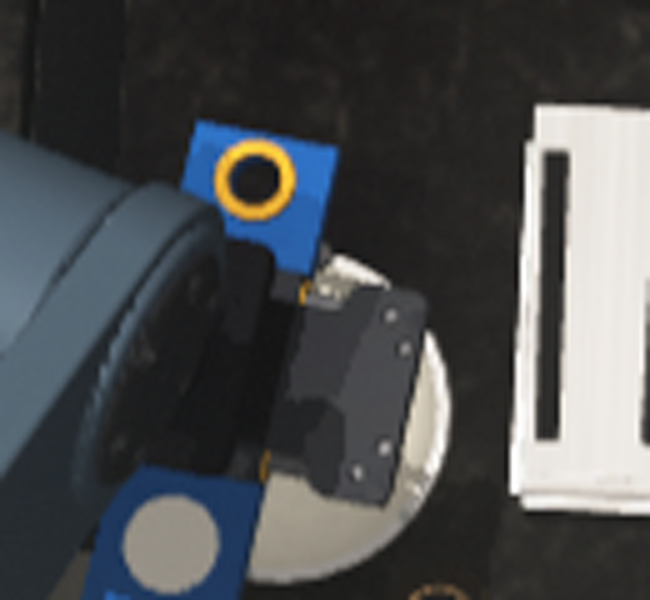

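```bash
cat > fit2.py <<'E'
from pf import *
T=load('t8');S=load('s8')
fit(cc(T,200,160,5,[((80,0,18),(255,180)),((100,30,12),(195,122)),((100,-30,12),(340,150))])+cc(S,180,110,5,[((-100,30,12),(68,335)),((-100,-30,12),(148,406)),((-100,-30,0),(150,428)),((100,-30,12),(553,190)),((100,30,12),(514,156)),((100,-30,0),(553,211)),((-25,14,50),(245,187)),((-25,-14,12),(292,293))]),[.4794,-.0761,.2237,-.186],roll=True)
T=load('top0');S=load('scene0')
tc=lambda x,y:((x+.5)/5.7-.5+210,(y+.5)/5.7-.5+165)
sc=lambda x,y:((x+.5)/4.8-.5+205,(y+.5)/4.8-.5+150)
# stand: rod top + base rim contour distance
tp=[tc(*p) for p in[(76,440),(457,437),(265,250),(268,636),(400,304),(130,304),(130,570),(400,570)]]
sp=[sc(*p) for p in[(52,365),(394,348),(86,440),(350,440)]]
def res(p,full=False):
    x,y,w,h=p;r=[]
    top=np.array([x+.08*np.cos(w),y+.08*np.sin(w),.123])
    r+=list((proj(T,top)[0]-tc(260,224))*1.5)+list((proj(S,top)[0]-sc(333,103))*1.5)
    for c,P,k in((T,tp,.39*1e3),(S,sp,.42e3)):
        r+=[(np.linalg.norm(atz(c,*q,h)[:2]-[x,y])-.084)*k for q in P]
    return np.r_[r,(h-.01)/.004]
s=least_squares(res,[.477,-.074,-.19,.01],loss='soft_l1');print('stand',s.x.round(4),np.degrees(s.x[2]),res(s.x).round(1))
x,y,w,h=s.x;print('rod',x+.08*np.cos(w),y+.08*np.sin(w))
E
python3 fit2.py
```

```text
grip [ 0.4812 -0.0768  0.2238] yaw,pitch,roll [-10.31  -2.    -3.22] orig [ 0.4796 -0.0786  0.1879]
[[0.0, -0.5], [0.9, 0.0], [-0.1, -0.6], [-0.7, -0.6], [0.0, -0.5], [0.8, -0.0], [0.5, 0.3], [-9.5, -4.2], [0.8, 0.8], [-2.3, 0.9], [-0.6, 1.4]]
hole [ 0.5582 -0.0929  0.1851]
stand [ 0.4763 -0.0741 -0.1645  0.0109] -9.424527044480632 [-0.4 -1.   0.2  1.3 -0.2  0.1 -0.2  0.8 -0.4  0.7 -1.  -0.2 -0.1 -0.5
 -1.5  0.2  0.2]
rod 0.5552624580957001 -0.08720974948372774
```

```bash
sed -i 's/((100,30,12),(514,156)),//; ' fit2.py; python3 fit2.py|head -3; sed 's/roll=True/roll=False/' fit2.py|python3 -|head -3
python3 -c "
from h import *
crop('s8',185,115,110,85,7,'s8d')"
```

```text
grip [ 0.4805 -0.0776  0.2251] yaw,pitch,roll [-10.15  -1.6   -1.12] orig [ 0.4794 -0.0782  0.1891]
[[-0.2, -0.5], [0.4, -0.2], [-0.3, -0.6], [-1.0, -1.1], [0.0, -0.1], [0.7, 0.2], [0.3, -0.0], [0.5, 0.3], [-2.2, 0.6], [-0.8, 1.3]]
hole [ 0.5581 -0.0922  0.1869]
grip [ 0.4805 -0.0781  0.2254] yaw,pitch,roll [-10.16  -1.57  -0.02] orig [ 0.4795 -0.0779  0.1894]
[[-0.1, -0.5], [0.3, -0.3], [-0.2, -0.6], [-1.1, -1.4], [0.0, -0.0], [0.7, 0.2], [0.3, 0.0], [0.5, 0.4], [-2.1, 0.6], [-0.8, 1.3]]
hole [ 0.5582 -0.092   0.1873]
```

View pics/s8d.png

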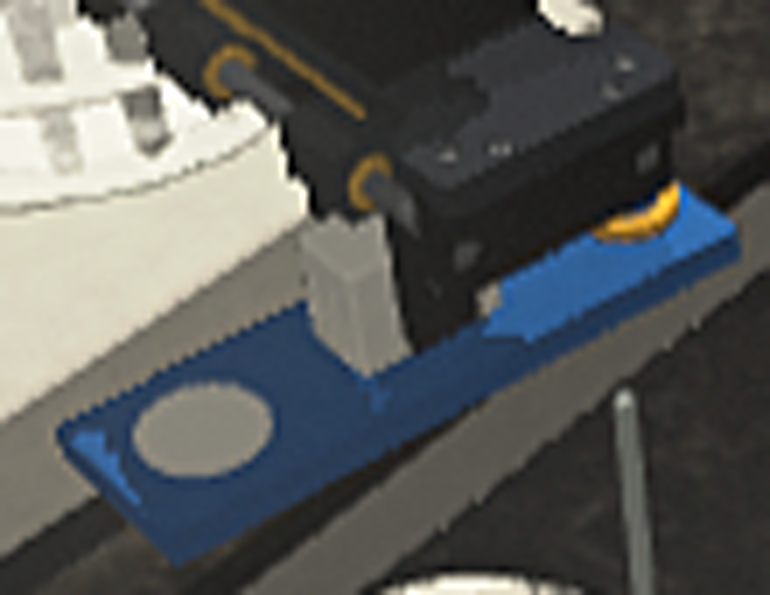

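>>> {"op": "arm_command", "data": {
  "plan": [
    [[-0.06,0.06,-0.5],0],
    [[-0.12,0.12,-1.1],0],
    [[-0.12,0.12,-1.7],0],
    [[-0.12,0.12,-1.9],0],
    [[-0.12,0.12,-1.9],0]
  ]
}}

```text
time: 9.05
position: [0.4748, -0.0723, 0.1563]
tool_rot: [-0.704, 0.066, -0.066, 0.704]
ft_force: [-1.4, -0.4, -2.5]
grip_width: 0.0278
```

```bash
python3 look.py 9; python3 -c "
from h import *
crop('s9',185,120,130,125,6,'s9c')
crop('t9',200,160,110,90,7,'t9c')"
```

```text
9.15 [ 0.4752652  -0.0723198   0.15734558] [-0.44219688  0.12060708 -2.42458875] [ 0.05084212  0.00755023 -0.01291686] 0.027597392150902733 [ 0.70415523 -0.06551383  0.0663139  -0.70390043]
```

View pics/s9c.png

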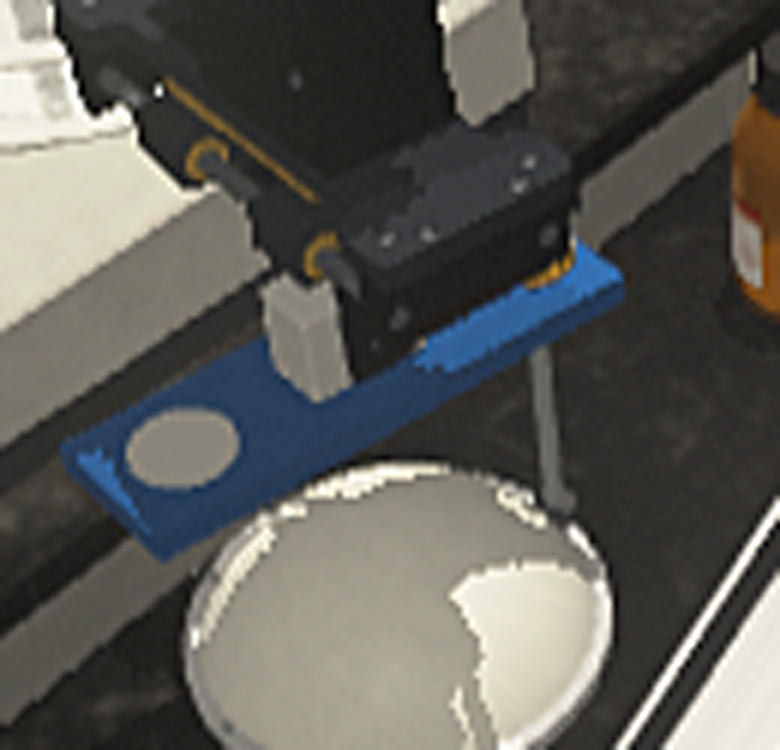

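View pics/t9c.png

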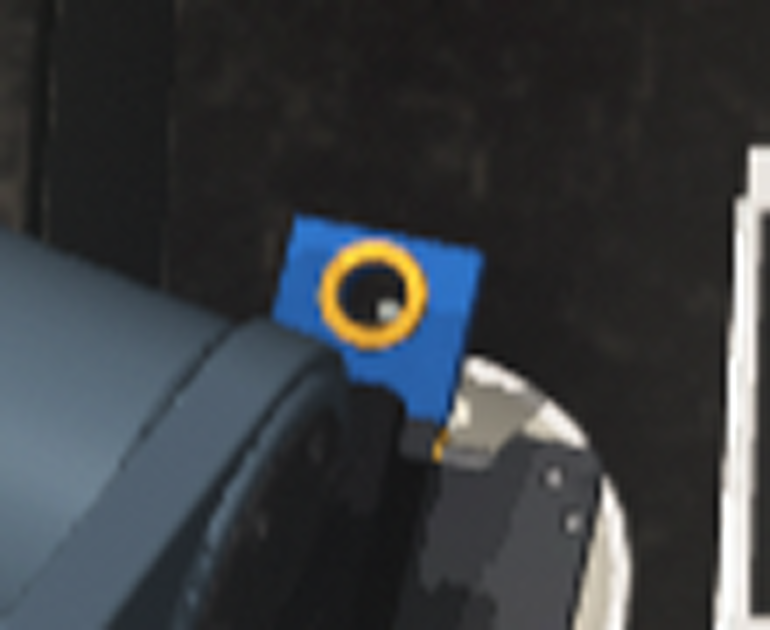

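```bash
cat > f9.py <<'E'
from pf import *
T=load('t9');S=load('s9')
g=lambda x,y:((x+.5)/7-.5+200,(y+.5)/7-.5+160)
p=fit(cc(T,200,160,7,[((80,0,18),(372,294)),((100,30,12),(294,214)),((100,-30,12),(485,253))])+cc(S,185,120,6,[((-100,30,12),(62,445)),((-100,-30,12),(161,537)),((-100,-30,0),(165,562)),((100,-30,12),(624,274)),((100,-30,0),(624,300)),((-25,-14,12),(318,404))]),[.4752,-.0723,.1760,-.186])
print('rod',atz(T,*g(388,312),.123))
print('rim',atz(T,*g(372,294),.157))
E
python3 f9.py
```

```text
grip [ 0.4762 -0.074   0.1768] yaw,pitch,roll [-1.014e+01 -1.340e+00 -1.000e-02] orig [ 0.4753 -0.0738  0.1408]
[[-0.1, -0.5], [0.1, 0.1], [-0.4, -0.5], [-0.5, -0.2], [-0.5, 0.1], [-0.2, 0.2], [0.3, 0.1], [0.5, -0.0], [0.1, 0.7]]
hole [ 0.5541 -0.0879  0.1389]
rod [ 0.55311652 -0.08742283  0.123     ]
rim [ 0.55329653 -0.08831175  0.157     ]
```

>>> {"op": "arm_command", "data": {
  "plan": [
    [[0,0,-0.6],0],
    [[0,0,-1.3],0],
    [[0,0,-2.0],0],
    [[0,0,-2.6],0],
    [[0,0,-2.8],0]
  ]
}}

```text
time: 9.65
position: [0.4745, -0.0719, 0.0866]
tool_rot: [-0.704, 0.066, -0.066, 0.704]
ft_force: [-0.1, 0.2, -2.6]
grip_width: 0.0281
```

>>> {"op": "arm_command", "data": {
  "plan": [
    [[0,0,0],0],
    [[0,0,0],0]
  ]
}}

```text
time: 9.85
position: [0.4751, -0.0721, 0.0878]
tool_rot: [0.704, -0.065, 0.066, -0.704]
ft_force: [0.5, -0.4, -3.2]
grip_width: 0.028
```

```bash
python3 look.py 10; python3 -c "
from h import *
crop('s10',185,140,130,125,6,'s10c')
crop('t10',200,160,110,90,7,'t10c')"
```

```text
9.95 [ 0.47511314 -0.07204157  0.08793993] [-0.41208992  0.28927224 -3.32584816] [0.01331081 0.00159992 0.03549156] 0.0277893807196682 [ 0.70427002 -0.06504643  0.06651775 -0.70380969]
```

View pics/s10c.png

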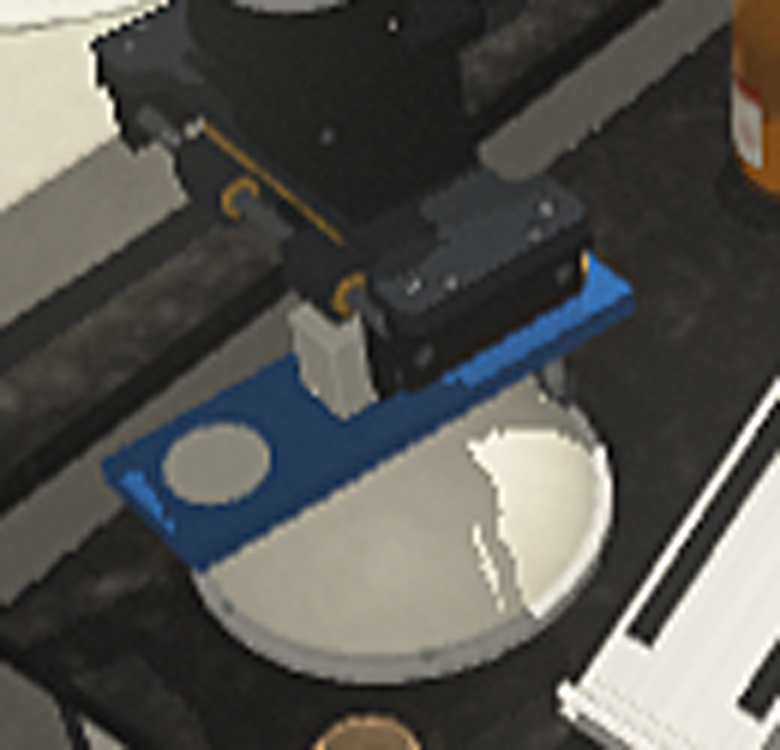

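View pics/t10c.png

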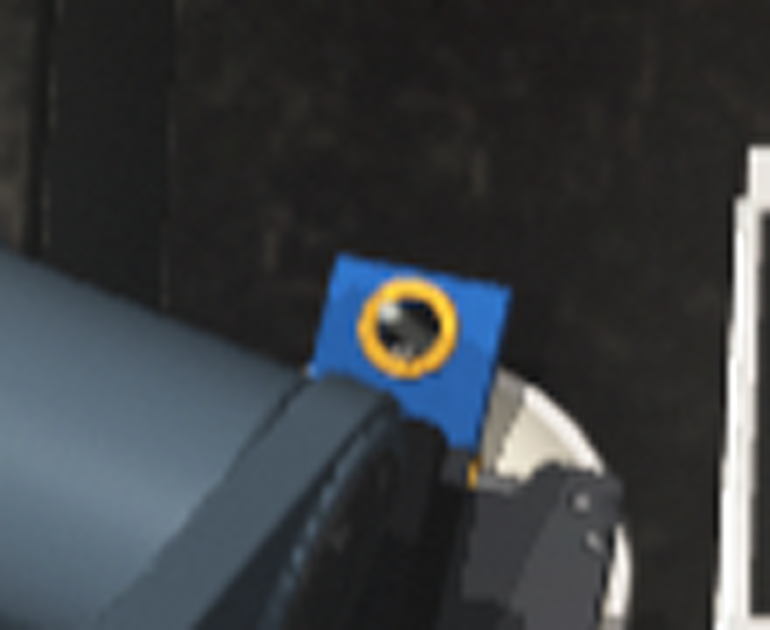

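```bash
cat > f10.py <<'E'
from pf import *
T=load('t10');S=load('s10')
p=fit(cc(T,200,160,7,[((80,0,18),(408,327)),((100,30,12),(338,254)),((100,-30,12),(512,290))])+cc(S,185,140,6,[((-100,30,12),(102,465)),((-100,-30,12),(198,552)),((-100,-30,0),(199,574)),((100,-30,12),(635,294)),((100,-30,0),(635,316)),((-25,-14,12),(345,418))]),[.4751,-.0720,.1066,-.186])
E
python3 f10.py
```

```text
grip [ 0.4767 -0.0738  0.1072] yaw,pitch,roll [-10.27  -1.79  -0.02] orig [ 0.4756 -0.0736  0.0713]
[[0.0, -0.4], [-0.1, -0.0], [-0.2, -0.5], [-0.3, -0.8], [-0.6, 0.2], [0.0, 0.4], [0.0, -0.1], [0.2, 0.1], [-0.0, 1.3]]
hole [ 0.5543 -0.0878  0.0688]
```

>>> {"op": "arm_command", "data": {
  "plan": [
    [[0,0,-0.15],0],
    [[0,0,-0.3],0],
    [[0,0,-0.38],0],
    [[0,0,-0.38],0],
    [[0,0,-0.38],0]
  ]
}}

```text
time: 10.45
position: [0.4753, -0.072, 0.079]
tool_rot: [0.704, -0.065, 0.067, -0.704]
ft_force: [-1.9, 0.5, 10.8]
grip_width: 0.0279
```

>>> {"op": "arm_command", "data": {
  "plan": [
    [[0,0,-0.03],0],
    [[0,0,-0.03],0],
    [[0,0,-0.03],0]
  ]
}}

```text
time: 10.75
position: [0.4754, -0.0721, 0.0788]
tool_rot: [0.704, -0.065, 0.067, -0.704]
ft_force: [-2.3, 1.7, 15.0]
grip_width: 0.0279
```

>>> {"op": "arm_command", "data": {
  "plan": [
    [[0,0,0.08],0],
    [[0,0,0.09],0],
    [[0,0,0.09],0],
    [[0,0,0.09],0]
  ]
}}

```text
time: 11.15
position: [0.4743, -0.0717, 0.079]
tool_rot: [-0.704, 0.066, -0.066, 0.704]
ft_force: [-0.4, -0.4, 1.0]
grip_width: 0.028
```

```bash
python3 look.py 11; python3 -c "
from h import *
crop('s11',185,140,130,125,6,'s11c')
crop('t11',200,160,110,90,7,'t11c')"
```

```text
11.25 [ 0.47430612 -0.07174218  0.07901187] [-0.73415465  0.29715126  1.51980275] [0.05940257 0.00502859 0.05158672] 0.02777098387062647 [-0.70402988  0.06584641 -0.06577144  0.70404566]
```

View pics/s11c.png

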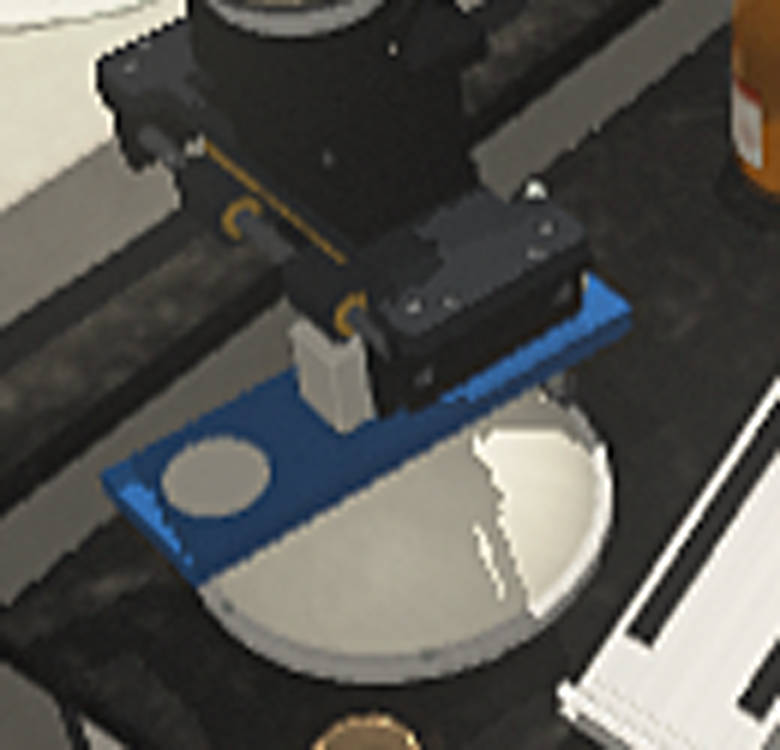

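View pics/t11c.png

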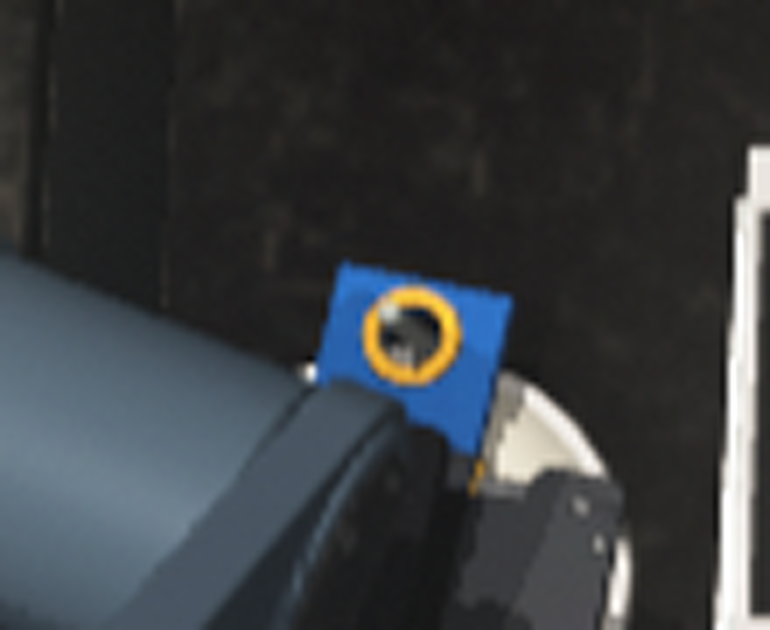

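```bash
cat > f11.py <<'E'
from pf import *
T=load('t11');S=load('s11')
p=fit(cc(T,200,160,7,[((80,0,18),(412,335)),((100,30,12),(340,263)),((100,-30,12),(513,296))])+cc(S,185,140,6,[((-100,30,12),(102,474)),((-100,-30,12),(195,565)),((-100,-30,0),(197,588)),((100,-30,12),(633,308)),((100,-30,0),(632,329)),((-25,-14,12),(347,432))]),[.4745,-.0720,.0977,-.186])
E
python3 f11.py
```

```text
grip [ 0.4758 -0.0731  0.1003] yaw,pitch,roll [-10.43  -2.01  -0.02] orig [ 0.4745 -0.0729  0.0643]
[[-0.3, -0.7], [0.0, -0.3], [-0.2, -0.3], [-0.4, -0.2], [-0.3, 0.2], [0.2, 0.1], [0.0, 0.1], [0.3, 0.3], [-0.6, 1.2]]
hole [ 0.5532 -0.0873  0.0615]
```

>>> {"op": "arm_command", "data": {
  "plan": [
    [[0,0,0.06],0],
    [[0.04,-0.04,0.06],0],
    [[0.04,-0.04,0.06],0],
    [[0.04,-0.04,0.04],0],
    [[0.04,-0.04,0.04],0]
  ]
}}

```text
time: 11.75
position: [0.4751, -0.0727, 0.0798]
tool_rot: [-0.704, 0.066, -0.066, 0.704]
ft_force: [0.2, 0.4, -3.8]
grip_width: 0.0282
```

>>> {"op": "arm_command", "data": {
  "plan": [
    [[0,0,-0.03],0],
    [[0,0,-0.03],0]
  ]
}}

```text
time: 11.95
position: [0.4752, -0.0727, 0.0792]
tool_rot: [-0.704, 0.066, -0.066, 0.704]
ft_force: [0.1, 0.3, -2.1]
grip_width: 0.0275
```

>>> {"op": "arm_command", "data": {
  "plan": [
    [[0,0,0],0],
    [[0,0,0],0],
    [[0,0,0],0],
    [[0,0,0],0],
    [[0,0,0],0]
  ],
  "fingers": 0.0,
  "force": 3
}}

```text
time: 12.45
position: [0.4754, -0.0728, 0.0794]
tool_rot: [0.704, -0.066, 0.066, -0.704]
ft_force: [-0.7, 1.3, -0.6]
grip_width: 0.0434
```

```bash
python3 look.py 12; python3 -c "
from h import *
crop('s12',185,140,130,125,6,'s12c')
crop('t12',200,160,110,90,7,'t12c')"
```

```text
12.55 [ 0.47532954 -0.07278562  0.07935555] [-0.08306601  0.70376894 -0.52767217] [0.03757467 0.01810222 0.00224227] 0.04336640966257021 [ 0.70406248 -0.06576478  0.06586301 -0.70401213]
```

View pics/s12c.png

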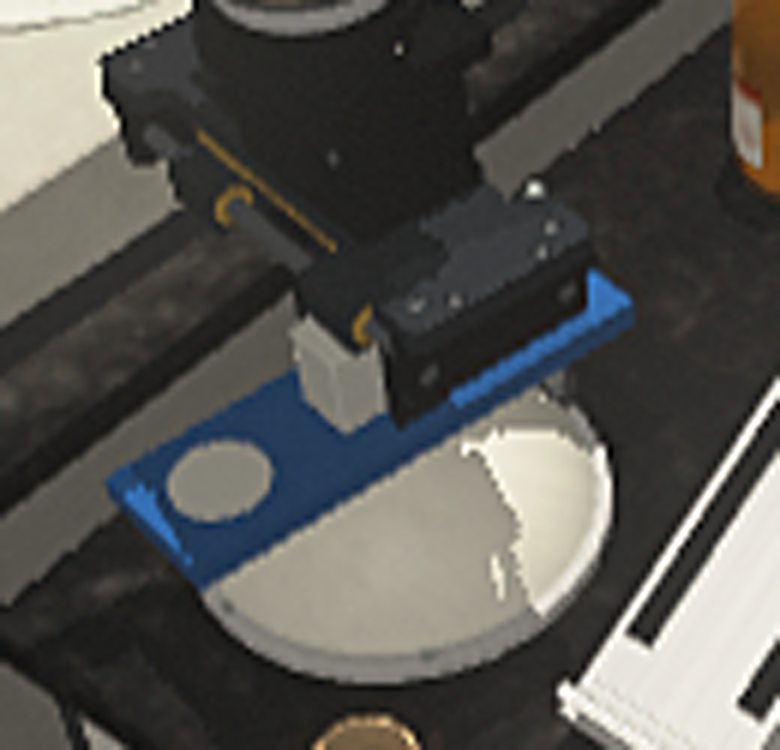

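View pics/t12c.png

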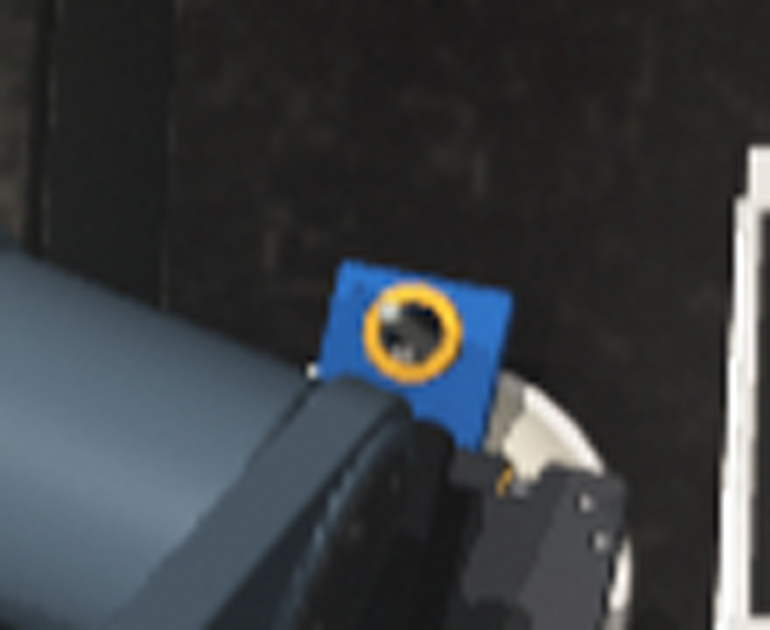

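>>> {"op": "arm_command", "data": {
  "plan": [
    [[0,0,0.4],0],
    [[0,0,1.2],0],
    [[0,0,2.8],0],
    [[0,0,4.6],0],
    [[0,0,6.4],0]
  ]
}}

```text
time: 13.05
position: [0.4747, -0.0725, 0.2414]
tool_rot: [-0.704, 0.066, -0.066, 0.704]
ft_force: [0.6, -0.4, -1.0]
grip_width: 0.0434
```

>>> {"op": "arm_command", "data": {
  "plan": [
    [[0,0,1.6],0],
    [[-0.3,1.2,2.4],0],
    [[-0.6,3.0,2.6],0],
    [[-0.9,4.8,2.6],0],
    [[-1.2,6.6,2.6],0]
  ]
}}

```text
time: 13.55
position: [0.4446, 0.0936, 0.3055]
tool_rot: [-0.704, 0.066, -0.067, 0.704]
ft_force: [0.8, -0.1, -0.7]
grip_width: 0.0437
```

```bash
python3 look.py 13; python3 -c "
from h import *
crop('s13',195,150,120,110,6.5,'s13c')
crop('t13',200,160,130,110,6,'t13c')"
```

```text
13.65 [0.44289482 0.09683899 0.30505511] [ 0.69127997 -0.64543544 -0.08271659] [-0.02708239 -0.01243898 -0.00945207] 0.04332776649300163 [-0.70348917  0.0637178  -0.06322141  0.70501495]
```

View pics/s13c.png

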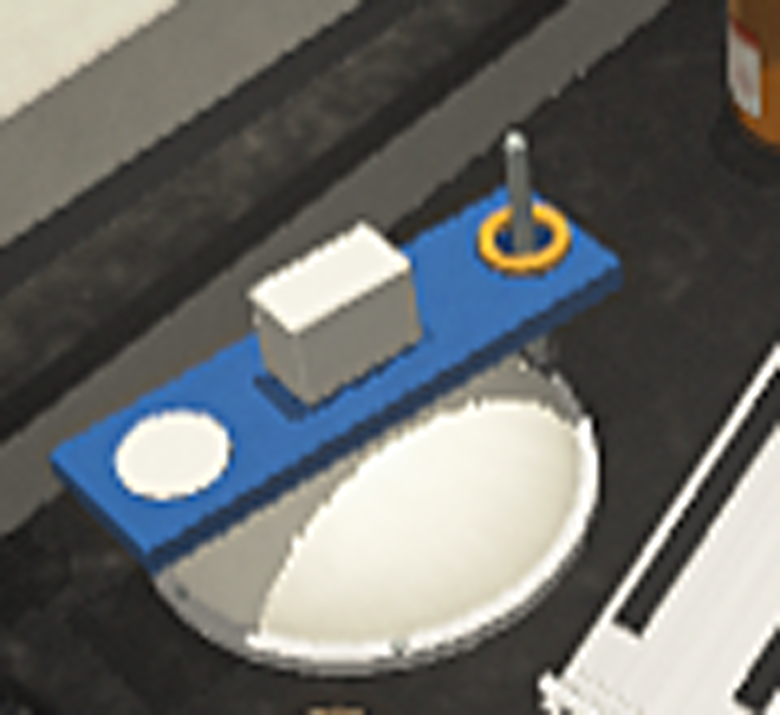

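View pics/t13c.png

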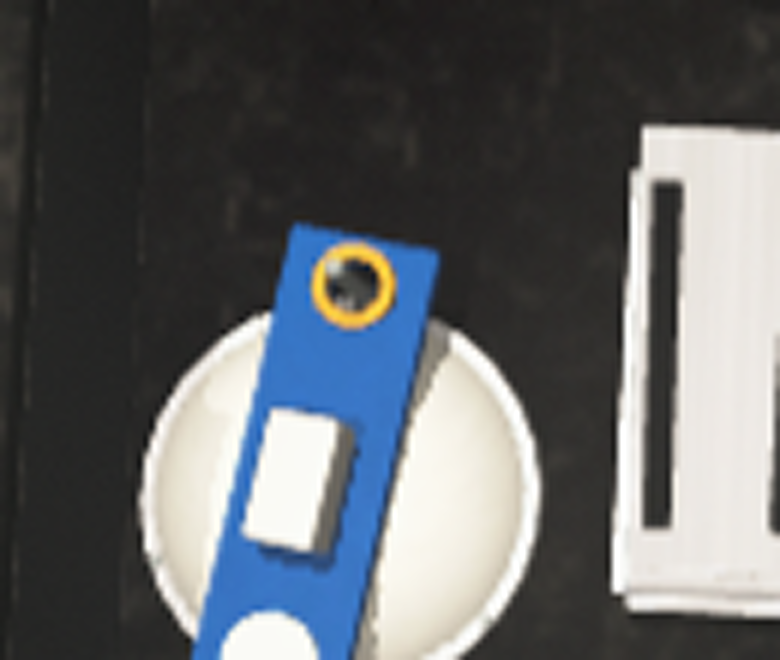

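```bash
cat > f13.py <<'E'
from pf import *
T=load('t13');S=load('s13')
p=fit(cc(T,200,160,6,[((80,0,18),(353,286)),((100,30,12),(294,223)),((100,-30,12),(439,248)),((25,14,50),(273,408)),((25,-14,50),(339,419)),((-25,14,50),(243,536)),((-25,-14,50),(312,549))])+cc(S,195,150,6.5,[((-100,30,12),(52,457)),((-100,-30,12),(148,553)),((-100,-30,0),(153,574)),((100,-30,12),(621,263)),((100,-30,0),(621,285)),((100,30,12),(515,186)),((80,0,18),(524,237)),((-25,14,50),(251,294)),((-25,-14,50),(302,332)),((25,14,50),(362,223)),((25,-14,50),(412,266)),((-25,-14,12),(308,405)),((25,-14,12),(420,335))]),[.4755,-.074,.0985,-.18],sig=(.02,.02,.02,.1),roll=True)
E
python3 f13.py
```

```text
grip [ 0.4748 -0.074   0.1011] yaw,pitch,roll [-9.9  -0.9  -0.95] orig [ 0.4741 -0.0745  0.0651]
[[-0.2, -0.4], [-0.4, 0.2], [-0.0, 0.4], [-0.6, -0.6], [0.6, -0.2], [-0.5, 0.1], [0.3, 0.2], [-0.9, -0.2], [0.1, 0.2], [0.3, 0.7], [0.1, 0.1], [0.3, 0.5], [-0.0, -0.4], [-0.1, -0.1], [-1.0, -0.7], [-1.1, -0.0], [0.6, -0.4], [0.6, -0.8], [0.2, 1.2], [1.1, 1.0]]
hole [ 0.5529 -0.0882  0.0638]
```

>>> {"op": "arm_command", "data": {
  "plan": [
    [[0,0.5,0],0],
    [[0,1,0],0],
    [[0,1,0],0],
    [[0,1,0],0],
    [[0,1,0],0]
  ]
}}

```text
time: 14.15
position: [0.4455, 0.1165, 0.3042]
tool_rot: [0.704, -0.066, 0.066, -0.704]
ft_force: [-0.5, 0.4, 0.6]
grip_width: 0.0436
```

```bash
python3 look.py 14
python3 - <<'E'
from pf import *
crop('s14',195,150,120,110,6.5,'s14c')
a=load('s13')['pixels'][150:260,195:315].astype(int);b=load('s14')['pixels'][150:260,195:315].astype(int);print(np.abs(a-b).mean(),np.abs(a-b).max())
# sub-pixel shift between frames
for n,(x,y,w,h) in {'-x disc':(205,205,35,25),'rim':(265,175,30,25)}.items():
    A=cv2.cvtColor(load('s13')['pixels'],cv2.COLOR_RGB2GRAY)[y:y+h,x:x+w].astype(np.float32);B=cv2.cvtColor(load('s14')['pixels'],cv2.COLOR_RGB2GRAY)[y:y+h,x:x+w].astype(np.float32)
    print(n,cv2.phaseCorrelate(A,B))
# bias from rest
T=load('top0');S=load('scene0')
L=[(80,0,18),(100,30,12),(100,-30,12),(25,14,50),(25,-14,50),(-25,14,50),(-25,-14,50),(-100,30,12),(-100,-30,12)]
t=[(641,147),(567,90),(719,97),(604,305),(667,310),(597,418),(662,424),(550,540),(697,546)]
s=[(634,195),(608,132),(716,192),(524,262),(568,292),(461,353),(510,386),(368,503),(473,570)]
fit(cc(T,210,165,5.7,zip(L,t))+cc(S,205,150,4.8,zip(L,s)),[.507,-.235,.105,-.03],sig=(.02,.02,.02,.1),roll=True)
E
```

```text
14.25 [0.44544609 0.11655357 0.30415357] [0.66243192 0.25884558 0.19789753] [ 0.01233298 -0.00441851 -0.04306391] 0.043625828418723575 [ 0.7040604  -0.06642053  0.06616714 -0.70392413]
0.9534848484848485 30
-x disc ((-0.014535106389686803, 0.5062189282485132), 0.9976310976346334)
rim ((-0.013422055007900724, 0.46637238628892774), 0.9984395860830942)
grip [ 0.507  -0.2358  0.1062] yaw,pitch,roll [-1.99 29.79  0.77] orig [ 0.5249 -0.2359  0.0749]
[[0.1, -0.2], [0.1, -0.1], [0.1, -0.2], [-0.8, -0.1], [0.8, -0.5], [-0.3, 0.4], [0.7, -0.2], [0.7, -0.2], [-0.4, -0.4], [0.1, -0.3], [0.1, 0.2], [0.2, -0.3], [-0.7, -0.6], [0.9, -0.7], [-0.8, 0.7], [-0.4, 0.4], [-0.4, 0.4], [-0.6, 1.0]]
hole [ 0.5943 -0.2384  0.1147]
```

View pics/s14c.png

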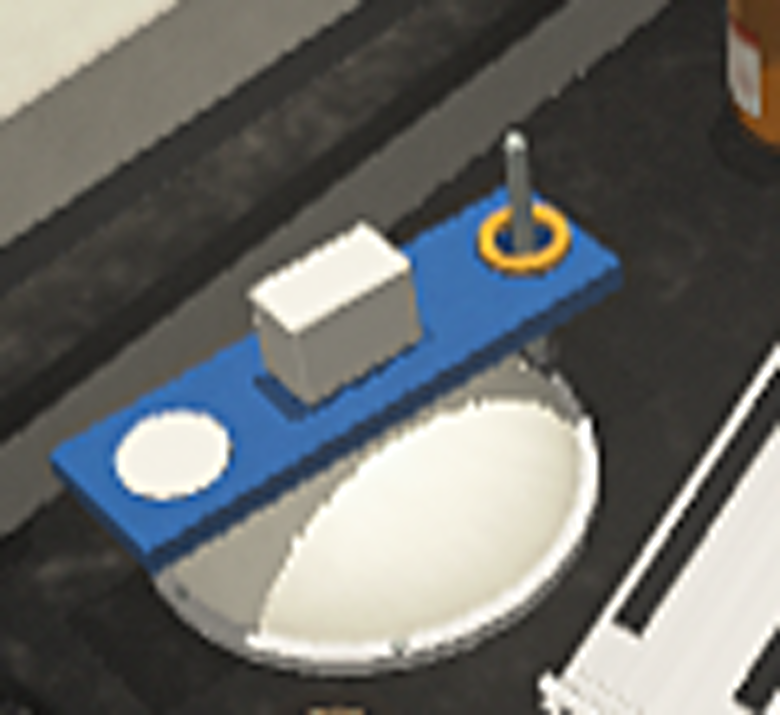

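Run:
```python
from pf import *
for n in('scene','top'):
    a=load(n+'0')['pixels'];b=load(('s' if n=='scene' else 't')+'14')['pixels']
    cv2.imwrite(f'pics/cmp_{n}.png',np.vstack([a[90:390,100:500],b[90:390,100:500]])[:,:,::-1])
d=lambda n,x,y,w,h:print(n,np.abs(load('scene0')['pixels'][y:y+h,x:x+w].astype(int)-load('s14')['pixels'][y:y+h,x:x+w]).mean().round(2))
d('bottle',303,122,30,52);d('beaker',362,167,26,38);d('cream',360,300,32,48);d('tape',230,255,32,26)
```

```text
bottle 1.38
beaker 1.52
cream 0.97
tape 2.57
```

View pics/cmp_scene.png

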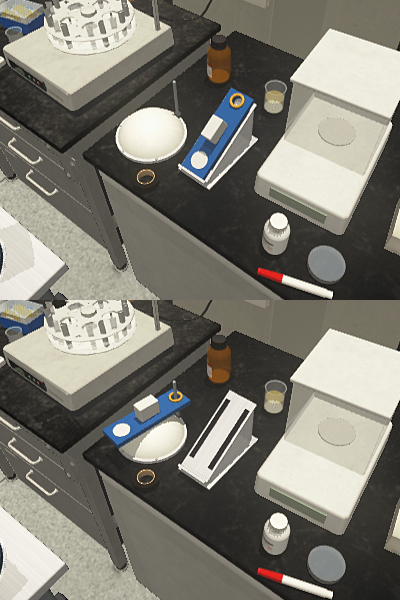

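The before-and-after comparison shows the bottles, beaker and tape roll where they were. The bar sits still on the dome with the rod through the brass-rimmed hole, and the arm is clear of it, so I'm handing in.

```bash
python3 -c "
from h import *
print(hand_in())"
```

```text
the job is handed in; nothing more can be done
None
```

The blue carrier bar is balancing by itself on the dome, with the guard rod up through the brass-rimmed hole. I handed the job in at about 14.3 s.

**How it was done:**
- I gripped the white block and lifted the bar off the rest.
- It stayed at 30° in the grip, so I brought it level by lowering its -x end onto the rest's upper edge.
- I then carried it over the stand, lowered it over the rod, released it at light contact and moved the arm clear.

**Last checks:**
- **Balance:** two scene pictures about 0.6 s apart showed the bar not moving.
- **Level:** the fit gave about -0.9° pitch and -0.95° roll. I put the fit's uncertainty at about 0.7–0.8°, because the same fit showed a 0.8° roll while the bar lay on the rest. So I left that tilt of about 1° uncorrected.
- **Surroundings:** the bottles, beaker and tape roll looked unchanged from the start.
- **Forces:** the largest reading was about 15 N, on first touching the dome.

**Disagreement:** heights from the cameras read about 3–5 mm too high. For example, the rod top came out at 128 mm against the stated 124 mm. I set the final height by contact force instead.

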